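Lock the instrument's service panel with its quarter-turn fastener

TASK

The white service panel on top of the grey bench instrument is sprung ajar. Set the fingertips in the slot of its round orange quarter-turn fastener, press the panel down shut and, keeping it pressed, turn the fastener clockwise until it stops with its slot pointing at the green dot, so that the panel stays locked shut when you let go. Do not lift the panel or disturb the bottles and the cup standing round the instrument.

Things in the scene. Friction and masses are not known exactly. Their poses are not given: they have to be found in the camera images.
- case: grey bench instrument, fixed to the bench, 124 mm (its x) by 196 mm (its y) by 80 mm tall under the panel; origin at the centre of its underside on the bench, z up; its front with display and vents faces -x, the panel's hinge runs along its +y edge
- panel_hinge (a point): middle of the panel's hinge line, 80 mm above the bench; the hinge line is this frame's x axis, and y points away from the panel. The white panel (126 mm along x, 192 mm along -y, 5 mm thick) swings about it. The frame tilts with the panel
- panel (a joint): opening angle of the panel in rad: 0 = shut on the case, grows as its -y end rises; a spring holds it ajar at about 0.11. Pressing it shut at the fastener takes about 6 N, then it stands on a rigid stop; locked and released, it rests at about 0.014. It springs up again unless the fastener is locked
- slot (a point): centre of the slot's floor, on the fastener's axis. The slot is 28 mm wide, 76 mm long (closed at both ends by the 4 mm rim) and 14 mm deep. x runs along the slot towards a white mark on the rim, z along the axis, out of the panel; the frame turns with the fastener and tilts with the panel. With the panel shut, the slot floor is 89 mm above the bench
- head_top (a point): centre of the fastener head's top, 14 mm above the slot's floor (103 mm above the bench with the panel shut). The head is a round orange disc, 84 mm in diameter, slotted across its middle; its axis stands on the panel 115 mm from the hinge line
- green_dot (a point): green dot, 8 mm, on the panel, 53 mm from the fastener's axis on the side away from the hinge: the slot and its white mark point to it when locked, and to the red dot (a quarter turn anticlockwise of it) when open
- fastener (a joint): turn of the fastener in rad, clockwise seen from above: 0 = open; 1.571 = locked, against a stop. It stays where it is left. About 0.05 N m turns it, a little more where its hidden tongue slides under the keeper from about 1 rad on; unless the panel is pressed to within about 2 mm of shut the tongue strikes the keeper and blocks the turn
- bottle_5: white-capped clear glass reagent bottle with a paper label, 38 mm across, 82 mm tall; loose bystander, origin at the centre of its underside; leave it alone
- cup_1: white sample cup with a blue lid, 60 mm across, 56 mm tall; loose bystander, origin at the centre of its underside; leave it alone
- bottle_1: white-capped brown reagent bottle with a paper label, 48 mm across, 101 mm tall; loose bystander, origin at the centre of its underside; leave it alone
Not all that is in view belongs to the job. Of the things that look like the case, the larger one is meant.

How it is judged:
By the outcome, as a careful person would: the job done as asked, in the order asked, and still so for the second after the job is handed in, with the robot touching nothing.
It also fails if it takes over 35 s, if anything falls off the work surface, if the arm or the gripper's body presses on something with over 40 N, if the wrist force passes 120 N, or if a joint passes its speed limit or range.

ROBOT

A 6-joint arm with a two-finger parallel gripper is mounted at the origin on the work surface; the furniture and walls round the work are solid. World frame = base frame: x ahead of the robot, y to its left, z up, the work surface at z = 0. Lengths are in m, angles in rad, forces in N, time in s.
With the tool pointing down it reaches from about 0.325 to 0.775 m from the base axis. Payload 5.5 kg.
Tool frame: the origin (TCP) lies midway between the tips of the shut fingers; the grasp point (between the pads) lies ctrl.pinch_z behind it (ctrl.pinch_z is the distance from the TCP to the grasp point, in m); z points along the fingers, y is the direction in which the jaws open and shut (so a half turn about z gives the same grasp; the last joint's range is limited). The gripper opens to 88 mm and grips with 3 to 60 N. Pads are 20 mm wide; open, the fingers measure 115 mm over their backs; the gripper's body (75 mm by 178 mm) begins 61 mm behind the grasp point.
Start: joints at [1.065, 0.091, 1.231, -0, 1.82, -0.057], TCP at [0.26, 0.541, 0.223] pointing down, gripper open.
Joint ranges: [-2.87, 2.87], [-0.86, 2.18], [0.17, 2.46], [-1.51, 4.65], [0.06, 2.69], [-2.65, 2.65]. Speed limits (rad/s): [2.57, 2.57, 3.01, 3.14, 3.14, 3.14].

INTERFACE

Orientations are given as a unit quaternion [x, y, z, w].
In Python, from plant import read_state, optics, ticket, ctrl gives the robot as it stands.
- The arm moves only by the tool jog_arm, never from a script. Its argument "targets" is a list of rows, each a list of 7 numbers: the shift along the world's x, y, z as a fraction of full scale, then the turn, a rotation vector about the world's x, y, z as a fraction of full scale, then the closure, from -1 (fully open) to 1 (shut). A call has 1 to 12 rows; each row is the pose to reach, as a shift and turn from the pose commanded when the call began, turning the shorter way round; what a row does not reach only later rows make up. Full scale, the value 1, is 30 cm for a shift and 180 degrees for a turn. A row lasts 1/12 s, in which the tool goes at most 41.7 mm and 7.16 degrees, less where a joint would pass 70% of its speed; a pose out of reach is approached as far as the arm can. A call with a number of a shift or a turn outside -1 to 1 is refused whole. A call with a gripper value outside its range is refused whole. The fingers move at their own pace and stop on an object; "newtons" is the grip in N (left out, the last holds). Time passes only in rows, so rows that repeat a pose let the fingers close. It gives the time, the measured TCP pose, the force and the opening at its end, in the units of the state.
- read_state(): the state, without advancing time (a new reading comes with each control period).
- optics.read_camera(name): name is "scene" or "side" or "wrist"; returns the picture (384x512x3 uint8, blue, green, red); there is no depth.
- optics.camera_model(name): a dict with "K" (3x3 intrinsics, pixels), "rvec" (rotation vector, rad) and "tvec" (3), from world to camera coordinates, as OpenCV has them. Camera axes: x right, y down, z forward; pixel columns grow to the right and rows downward; lengths in m; the calibration is good to about 2 mm. A picture is of the moment at which its call begins: read the wrist's pose just before it. camera_model takes no time and is no camera call; for the wrist camera it gives the pose at the moment of the call.
- ticket.job_done(): hands the job in, once; it reports no verdict.
The state is a dict: "time_s": time; "qpos": joint angles; "qd": joint speeds; "joint_torque": joint torques, N m; "ee_pos": TCP position; "eef_rot": TCP orientation; "wrist_force": force on the tool from outside, world axes, zero at the start; "ft_torque": the same for the moment, N m; "width": opening from 0.0 (shut) to 1.0 (fully open).
Only numpy, scipy, OpenCV 4.12 (cv2) and the standard library are available. Lean on these libraries where they do the work, as an engineer would, in place of code of your own. Each camera call takes 0.05 s, during which the arm holds its last target.

## Working session

There is one attempt and no reset: what is moved stays moved. The work goes in short steps, Python scripts to look and compute and a tool call to move; the robot and the scene stay as the last step left them, time stands still between calls to the robot, and variables do not carry over. Pictures are saved under pics/ and viewed, and the job is handed in when it is done.

Besides the shell and the picture viewer there is one more tool, called after ">>>" as name(argument=value, ...) on one line, values as JSON. jog_arm: Moves the arm, as the interface text tells. Its arguments: {"type":"object","properties":{"targets":{"type":"array","items":{"type":"array","items":{"type":"number"}}},"newtons":{"type":"number"}},"required":["targets"]}

```bash
mkdir -p pics; ls; python3 - <<'E'
from plant import read_state, optics, ticket, ctrl
import cv2
print(read_state()); print(ctrl.pinch_z)
for n in ("scene","side","wrist"):
    cv2.imwrite(f"pics/a_{n}.png",optics.read_camera(n)); print(n,optics.camera_model(n))
E
```

```text
pics
{'time_s': 0.0, 'qpos': array([ 1.06530596e+00,  9.18825271e-02,  1.23187082e+00, -9.82056804e-06,
        1.81977747e+00, -5.67139121e-02]), 'qd': array([-4.73449505e-05, -1.02935239e-03,  1.18094343e-03,  1.50956545e-03,
        7.29233860e-04, -5.95960323e-04]), 'joint_torque': array([ 1.07220715e-04, -4.46430087e+01, -4.06458557e+01,  6.98459451e-02,
        2.86828342e-02, -1.12593987e-04]), 'ee_pos': array([0.26019154, 0.54033079, 0.22150121]), 'eef_rot': array([ 2.22511040e-01,  9.74929689e-01, -9.32364124e-04, -2.64263752e-04]), 'wrist_force': array([0.96260381, 0.43134873, 0.17079392]), 'ft_torque': array([-0.03946011,  0.00667586,  0.01858462]), 'width': 1.0008715677656352}
0.0187
scene {'K': array([[493.79119258,   0.        , 256.4502339 ],
       [  0.        , 493.79119258, 189.12071199],
       [  0.        ,   0.        ,   1.        ]]), 'rvec': array([ 2.27819639, -0.50081268,  0.22755301]), 'tvec': array([-0.35077392,  0.20579533,  1.17111394])}
side {'K': array([[350.75529515,   0.        , 259.43095777],
       [  0.        , 350.75529515, 186.82533263],
       [  0.        ,   0.        ,   1.        ]]), 'rvec': array([ 2.37839589, -0.94742093,  0.29307162]), 'tvec': array([-0.27793072,  0.31082422,  0.77612859])}
wrist {'K': array([[313.44662582,   0.        , 252.79544179],
       [  0.        , 313.44662582, 190.89809926],
       [  0.        ,   0.        ,   1.        ]]), 'rvec': array([-2.43892713, -1.53140826, -0.22700492]), 'tvec': array([-0.59871022, -0.03608346,  0.39263257])}
```

View pics/a_scene.png

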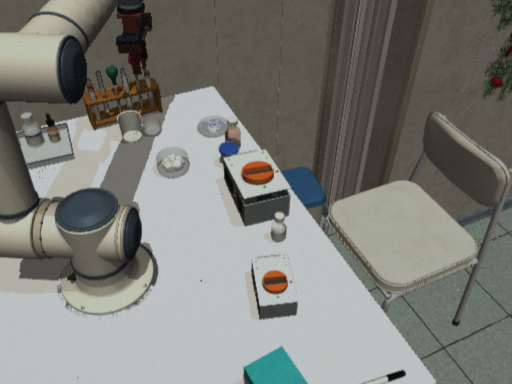

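View pics/a_side.png

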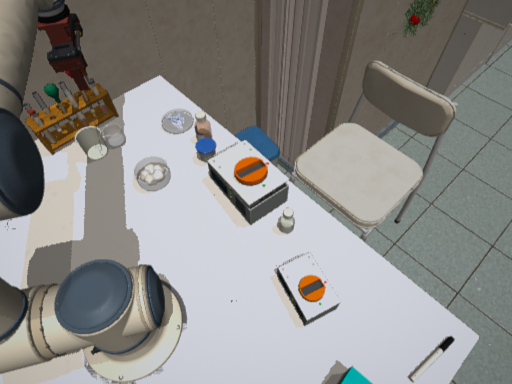

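View pics/a_wrist.png

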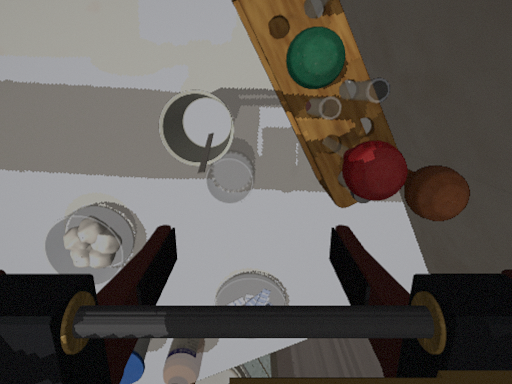

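The candidates in the scene view are the instrument at (257,185) and a smaller one at (275,285). The upper one looks larger although it is farther away, and it has the bottles and cup round it, so it fits. I'll confirm in a crop.

```bash
python3 - <<'E'
import cv2,numpy as np
a=cv2.imread("pics/a_scene.png")[130:240,200:310]; b=cv2.imread("pics/a_side.png")[120:240,190:310]
a=cv2.resize(a,(396,396),interpolation=cv2.INTER_CUBIC);b=cv2.resize(b,(396,396),interpolation=cv2.INTER_CUBIC)
cv2.imwrite("pics/b.png",np.hstack([a,b]))
E
```

```text
(no output)
```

View pics/b.png

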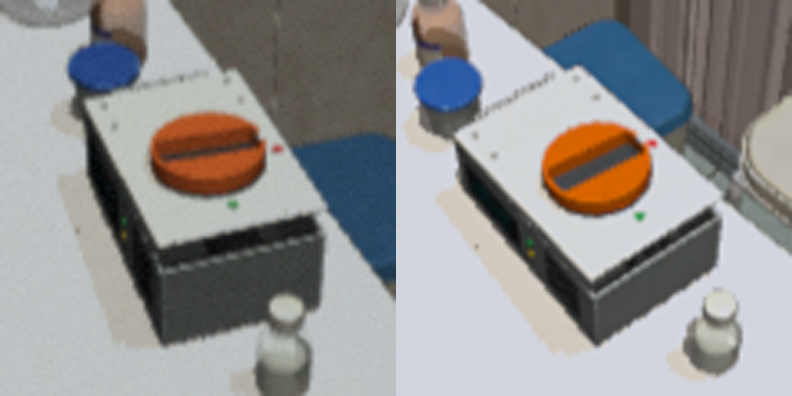

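The crop shows the larger instrument clearly, with its panel ajar. Green dot is at scene (265,187) and side (264,186), red dot at scene (277,171) and side (268,163). The slot lies towards red, so it's open. Next I fit the case pose from both views.

```bash
cat > h.py <<'E'
import numpy as np, cv2
from scipy.spatial.transform import Rotation as R
def panel(p,th):  # panel-shut case coords -> tilted, about hinge y=.098,z=.08
    p=np.asarray(p,float)-[0,.098,.08]
    return R.from_euler('x',-th).apply(p)+[0,.098,.08]
def world(p,pose): return R.from_euler('z',pose[2]).apply(p)+[pose[0],pose[1],0]
def proj(p,m): return cv2.projectPoints(np.atleast_2d(p).astype(float),m['rvec'],m['tvec'],m['K'],None)[0][:,0]
F={'g':(0,-.070,.085),'r':(.053,-.017,.085),'c':(0,-.017,.103),'nl':(-.063,-.094,.085),'nr':(.063,-.094,.085),'fl':(-.063,.098,.085),'fr':(.063,.098,.085)}
B={'bl':(-.062,-.098,0),'br':(.062,-.098,0)}
def pts(names,pose,th): return np.array([world(panel(F[n],th) if n in F else np.array(B[n]),pose) for n in names])
E
python3 - <<'E'
from h import *
from plant import optics
from scipy.optimize import least_squares
O={'scene':dict(g=(264.7,186.7),r=(276.9,171.4),c=(257.5,170.8),nl=(245.8,197.5),nr=(290.3,187.8),fl=(223.6,157.2),fr=(263.3,148.9),bl=(246.4,225),br=(288.3,214.7)),
'side':dict(g=(263.6,185.5),r=(267.6,163.3),nl=(247.3,205.8),nr=(288.2,182.1),fl=(207.9,163.3),fr=(244.8,140.6),bl=(251.2,224.5))}
M={k:optics.camera_model(k) for k in O}
f=lambda v:np.concatenate([(proj(pts(list(o),v[:3],v[3]),M[k])-np.array(list(o.values()))).ravel() for k,o in O.items()])
best=min((least_squares(f,[.5,.3,y,.1],loss='soft_l1') for y in (-2,-1,0,1,2,3)),key=lambda s:s.cost)
print(best.x,best.cost);print(f(best.x).reshape(-1,2).round(1))
v=best.x
for n,p in dict(slot=(0,-.017,.089),head=(0,-.017,.103)).items(): print(n,world(panel(p,v[3]),v),world(p,v))
# bystanders: ray onto planes
def ray(k,u,z):
    m=M[k];Rm=cv2.Rodrigues(m['rvec'])[0];d=Rm.T@np.linalg.inv(m['K'])@[*u,1];c=-Rm.T@m['tvec'];return c+d*(z-c[2])/d[2]
print('cup',ray('side',(206,145),.056),ray('scene',(229,149),.056));print('bottle5',ray('scene',(280,216),.082),ray('side',(288,212),.082))
print('b1',ray('scene',(233,122),.101),ray('side',(200,116),.101))
E
```

```text
[ 0.43053154  0.09804949 -0.10389998  0.0795513 ] 17.956355976186906
[[ 0.1  0.8]
 [-0.   0. ]
 [ 0.4 -0.7]
 [-1.6  1.1]
 [ 1.1 -0.2]
 [-0.8 -0.3]
 [ 2.4 -1. ]
 [-0.9  2.4]
 [ 1.4  1.7]
 [-0.4  0.5]
 [-0.8  0.4]
 [ 1.2 -0.6]
 [ 0.6 -2.9]
 [-1.7 -3.4]
 [-0.5 -2. ]
 [-0.2  2. ]]
slot [0.42888031 0.08221425 0.09811029] [0.42876842 0.08114117 0.089     ]
head [0.4289957  0.0833208  0.11206602] [0.42876842 0.08114117 0.103     ]
cup [0.42424487 0.26738521 0.056     ] [0.42039172 0.26197291 0.056     ]
bottle5 [ 0.4205502  -0.06266822  0.082     ] [ 0.42183078 -0.05931868  0.082     ]
b1 [0.45986334 0.32232523 0.101     ] [0.46019945 0.33122305 0.101     ]
```

>>> jog_arm(targets=[[0,0,0.12,0,0,0,-1],[0.1,-0.25,0.22,0,0,-0.08,-1],[0.33,-0.93,0.22,0,0,-0.195,-1],[0.33,-0.93,0.22,0,0,-0.195,-1],[0.33,-0.93,0.22,0,0,-0.195,-1],[0.33,-0.93,0.22,0,0,-0.195,-1],[0.33,-0.93,0.22,0,0,-0.195,-1],[0.33,-0.93,0.22,0,0,-0.195,-1],[0.33,-0.93,0.22,0,0,-0.195,-1],[0.33,-0.93,0.22,0,0,-0.195,-1]])

```text
time_s: 0.98
ee_pos: [0.3602, 0.2596, 0.2891]
eef_rot: [0.508, 0.861, 0.0, 0.0]
wrist_force: [0.8, 0.1, 0.1]
width: 0.999
```

>>> jog_arm(targets=[[0.23,-0.595,-0.1,0,0,-0.194,-1],[0.23,-0.595,-0.1,0,0,-0.194,-1],[0.23,-0.595,-0.1,0,0,-0.194,-1],[0.23,-0.595,-0.1,0,0,-0.194,-1],[0.23,-0.595,-0.1,0,0,-0.194,-1],[0.23,-0.595,-0.1,0,0,-0.194,-1],[0.23,-0.595,-0.1,0,0,-0.194,-1],[0.23,-0.595,-0.1,0,0,-0.194,-1]])

```text
time_s: 1.65
ee_pos: [0.4283, 0.0846, 0.2585]
eef_rot: [0.741, 0.672, 0.0, -0.001]
wrist_force: [-0.4, 0.4, -0.3]
width: 1.002
```

```bash
python3 - <<'E'
from h import *
from plant import read_state, optics
import pickle
s=read_state();print(s['time_s'],s['ee_pos'],s['eef_rot'],s['width'],s['qpos'][5],s['wrist_force'])
m=optics.camera_model('wrist');im=optics.read_camera('wrist');cv2.imwrite('pics/c_raw.png',im);pickle.dump(m,open('c.pkl','wb'))
cv2.imwrite('pics/c.png',cv2.resize(im,(768,576),interpolation=cv2.INTER_CUBIC))
v=[0.4305,.098,-.104];n=['g','r','c','nl','nr'];print(dict(zip(n,(proj(pts(n,v,.08),m)*1.5).round(0).tolist())))
print('tcp',proj(s['ee_pos'],m)*1.5)
E
```

```text
1.65 [0.42825331 0.08456347 0.25848465] [ 7.40604482e-01  6.71941014e-01  1.60045690e-05 -5.24272469e-04] 1.0024650864526388 0.21374494533313929 [-0.41455749  0.37737994 -0.27241336]
{'g': [380.0, 333.0], 'r': [454.0, 263.0], 'c': [380.0, 267.0], 'nl': [296.0, 363.0], 'nr': [463.0, 364.0]}
tcp [[378.01713212 361.60461205]]
```

View pics/c.png

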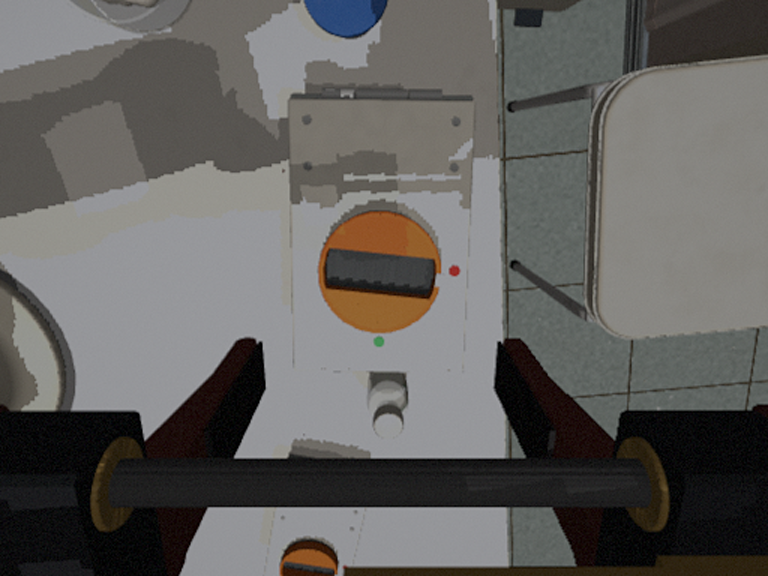

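Wrist view: the green dot is at (379,342), the red at (455,271) and the head centre at (381,271), all about 3–6 mm off my fit. The slot runs from (330,268) to (436,278), slightly clockwise of the red dot. I'll refine with segmentation.

```bash
python3 - <<'E'
from h import *
import pickle
from scipy.optimize import least_squares
m=pickle.load(open('c.pkl','rb'));im=cv2.imread('pics/c_raw.png');hsv=cv2.cvtColor(im,cv2.COLOR_BGR2HSV)
roi=np.zeros(im.shape[:2],np.uint8);roi[120:240,190:320]=255
def cen(mask):
    n,l,s,c=cv2.connectedComponentsWithStats(mask&roi);i=1+np.argmax(s[1:,4]);return c[i],s[i],(l==i).astype(np.uint8)
g=cen(cv2.inRange(hsv,(50,80,40),(80,255,255)));r=cen(cv2.inRange(hsv,(0,150,40),(4,255,255))|cv2.inRange(hsv,(172,150,40),(180,255,255)))
o=cen(cv2.inRange(hsv,(6,150,60),(20,255,255)));
print(g[:2],r[:2],o[:2])
cnt=max(cv2.findContours(o[2],0,1)[0],key=len);el=cv2.fitEllipse(cv2.convexHull(cnt));print('ellipse',el)
hull=cv2.fillConvexPoly(np.zeros_like(roi),cv2.convexHull(cnt),255)
sl=cen(((hsv[...,2]<90)&(hull>0)).astype(np.uint8)*255);c2=max(cv2.findContours(sl[2],0,1)[0],key=len);rect=cv2.minAreaRect(c2);print('slot',sl[:2],rect)
obs=dict(g=g[0],r=r[0],c=el[0],nl=(296/1.5,371/1.5),nr=(464/1.5,371/1.5),fl=(289/1.5,98/1.5),fr=(473/1.5,98/1.5))
n=list(obs)
f=lambda v:(proj(pts(n,v[:3],v[3]),m)-np.array([obs[k] for k in n])).ravel()*np.repeat([3,3,3,1,1,1,1],2)
for lock in (None,.11):
    s=least_squares((lambda v:f(v)) if lock is None else (lambda v:f([*v[:3],lock])),[.43,.098,-.104,.1]); v=s.x
    if lock: v[3]=lock
    print(v,f(v).reshape(-1,2).round(1).tolist()); 
    print('slot',world(panel((0,-.017,.089),v[3]),v),'shut',world((0,-.017,.089),v))
    Rm=cv2.Rodrigues(m['rvec'])[0]
    # slot angle: intersect slot rect ends w/ plane of head top
    b=cv2.boxPoints(rect); e=[(b[i]+b[(i+1)%4])/2 for i in range(4)]
    L=[(np.linalg.norm(e[i]-e[i+2]),i) for i in (0,1)];i=max(L)[1];P=[]
    for u in (e[i],e[i+2]):
        d=Rm.T@np.linalg.inv(m['K'])@[*u,1];c=-Rm.T@m['tvec'].ravel();z=world(panel((0,-.017,.1),v[3]),v)[2];P.append(c+d*(z-c[2])/d[2])
    dd=P[0]-P[1];print('slot ends',P,np.arctan2(dd[1],dd[0]),np.linalg.norm(dd))
x=cv2.resize(im[120:240,190:320],(780,600)[:2] and (650,600),interpolation=cv2.INTER_CUBIC);cv2.imwrite('pics/d.png',x)
E
```

```text
(array([252.39393939, 227.48484848]), array([249, 225,   7,   6,  33], dtype=int32)) (array([302.5       , 180.33333333]), array([300, 178,   6,   6,  30], dtype=int32)) (array([252.25967541, 180.15106117]), array([ 213,  141,   81,   81, 3204], dtype=int32))
ellipse ((252.7511444091797, 180.69796752929688), (80.6585693359375, 81.24076843261719), 87.71675872802734)
slot (array([252.55809129, 182.07365145]), array([ 216,  166,   75,   33, 1928], dtype=int32)) ((252.7853240966797, 182.06097412109375), (74.22339630126953, 26.564599990844727), 5.946863174438477)
[ 0.42966545  0.09425413 -0.10785849  0.12518739] [[-0.1, -0.7], [0.6, -2.2], [0.3, 2.5], [-2.2, 0.3], [-0.2, 1.4], [-1.7, -0.9], [1.6, 0.4]]
slot [0.42805326 0.07936486 0.10328854] shut [0.42783541 0.07735291 0.089     ]
slot ends [array([0.39121817, 0.08740627, 0.11420246]), array([0.46512651, 0.0720137 , 0.11420246])] 2.9362620401320254 0.07549419393529723
[ 0.42971906  0.09399549 -0.10774165  0.11      ] [[0.2, -1.9], [-0.0, -2.0], [0.5, 3.5], [-1.6, -0.3], [-0.6, 0.7], [-1.6, -0.5], [1.7, 0.8]]
slot [0.42807198 0.07876735 0.10157011] shut [0.42789099 0.07709406 0.089     ]
slot ends [array([0.39096656, 0.0869821 , 0.11250363]), array([0.46528345, 0.07150444, 0.11250363])] 2.936262040132026 0.07591151750128938
```

View pics/d.png

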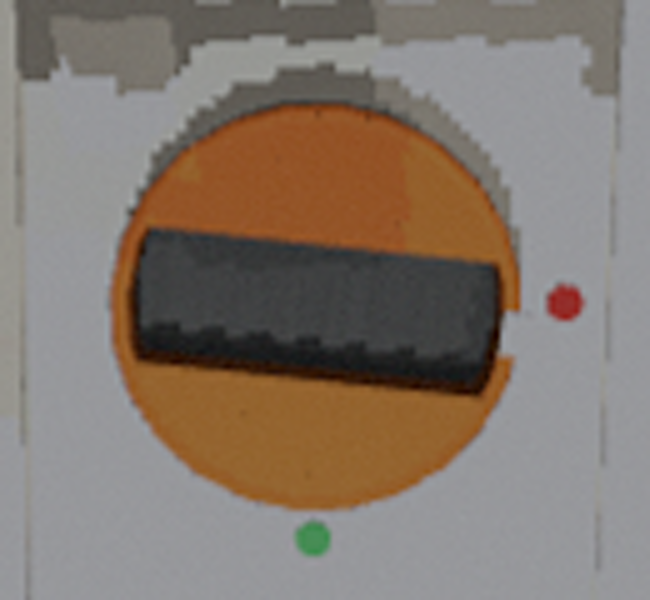

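>>> jog_arm(targets=[[0,-0.017,-0.2,0,0,-0.034,0.09],[0,-0.017,-0.36,0,0,-0.034,0.09],[0,-0.017,-0.395,0,0,-0.034,0.09],[0,-0.017,-0.395,0,0,-0.034,0.09],[0,-0.017,-0.395,0,0,-0.034,0.09],[0,-0.017,-0.395,0,0,-0.034,0.09]])

```text
time_s: 2.2
ee_pos: [0.4292, 0.0791, 0.1431]
eef_rot: [0.776, 0.631, 0.002, 0.001]
wrist_force: [-0.2, -0.5, 0.9]
width: 0.587
```

```bash
python3 - <<'E'
from h import *
from plant import read_state, optics
s=read_state();print(s['time_s'],s['ee_pos'],s['eef_rot'],s['width'],s['qpos'][5],s['wrist_force'],s['ft_torque'])
q=s['eef_rot'];print(R.from_quat(q).as_matrix()[:,1])
a=optics.read_camera('side')[100:250,180:320];b=optics.read_camera('wrist')
cv2.imwrite('pics/e.png',np.hstack([cv2.resize(a,(320,400)),cv2.resize(b,(480,400))]))
E
```

```text
2.2 [0.42922094 0.07911238 0.14307171] [0.7756531  0.63115693 0.00156237 0.00087253] 0.586533902539191 0.3088334264616078 [-0.15179112 -0.47065884  0.92650472] [-0.03587286  0.09403954 -0.00450241]
[ 0.97911493 -0.20328034  0.00332577]
```

View pics/e.png

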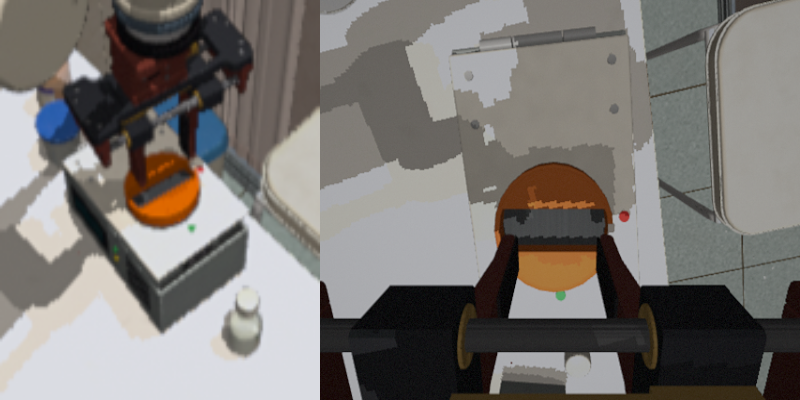

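>>> jog_arm(targets=[[0,0,0,0,0,0,0.09],[0,0,-0.02,0,0,0,0.09],[0,0,-0.04,0,0,0,0.09],[0,0,-0.06,0,0,0,0.09],[0,0,-0.08,0,0,0,0.09],[0,0,-0.095,0,0,0,0.09],[0,0,-0.108,0,0,0,0.09],[0,0,-0.108,0,0,0,0.09]])

```text
time_s: 2.97
ee_pos: [0.4279, 0.078, 0.1064]
eef_rot: [0.776, 0.63, -0.001, -0.001]
wrist_force: [0.5, 1.2, -0.6]
width: 0.455
```

```bash
python3 - <<'E'
from h import *
from plant import read_state, optics
s=read_state();print(s['time_s'],s['ee_pos'],s['eef_rot'],s['width'],s['qpos'][5],s['wrist_force'],s['ft_torque'])
a=optics.read_camera('side')[120:220,200:310];b=optics.read_camera('wrist')
cv2.imwrite('pics/f.png',np.hstack([cv2.resize(a,(400,400)),cv2.resize(b[100:300,150:350],(400,400))]))
E
```

```text
2.9667 [0.42786064 0.07800137 0.10644911] [ 7.76327052e-01  6.30329765e-01 -6.41809664e-04 -5.32995949e-04] 0.4547407954216038 0.3087728639642725 [ 0.47776995  1.21212956 -0.55384262] [0.13981334 0.04245197 0.02176046]
```

View pics/f.png

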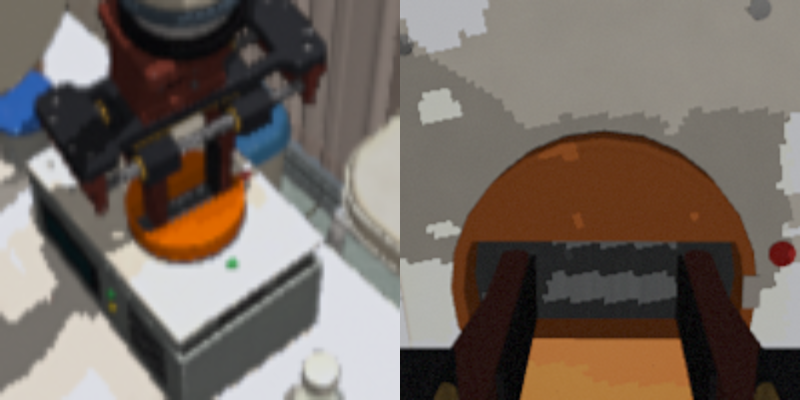

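>>> jog_arm(targets=[[0,0,-0.015,0,0,0,0.09],[0,-0.002,-0.03,0,0,0,0.09],[0,-0.003,-0.045,0,0,0,0.09],[0,-0.005,-0.06,0,0,0,0.09],[0,-0.005,-0.06,0,0,0,0.09]])

```text
time_s: 3.48
ee_pos: [0.4287, 0.0763, 0.0896]
eef_rot: [0.776, 0.63, 0.0, 0.0]
wrist_force: [1.1, 1.1, 5.3]
width: 0.455
```

>>> jog_arm(targets=[[0,0,-0.004,0,0,0,0.09],[0,0,-0.007,0,0,0,0.09],[0,0,-0.007,0,0,0,0.09]])

```text
time_s: 3.73
ee_pos: [0.4287, 0.0763, 0.0892]
eef_rot: [0.776, 0.63, 0.001, 0.001]
wrist_force: [-1.8, -0.4, 9.6]
width: 0.461
```

>>> jog_arm(targets=[[0,0,-0.005,0,0,0,0.09],[0,0,-0.005,0,0,-0.02,0.09],[0,0,-0.005,0,0,-0.04,0.09],[0,0,-0.005,0,0,-0.06,0.09],[0,0,-0.005,0,0,-0.08,0.09],[0,0,-0.005,0,0,-0.1,0.09],[0,0,-0.005,0,0,-0.12,0.09],[0,0,-0.005,0,0,-0.14,0.09],[0,0,-0.005,0,0,-0.16,0.09],[0,0,-0.005,0,0,-0.18,0.09],[0,0,-0.005,0,0,-0.2,0.09]])

```text
time_s: 4.65
ee_pos: [0.4278, 0.0759, 0.089]
eef_rot: [0.934, 0.358, -0.0, 0.0]
wrist_force: [-11.2, -3.2, 19.2]
width: 0.456
```

```bash
python3 - <<'E'
from h import *
from plant import read_state, optics
s=read_state();print(s['time_s'],s['ee_pos'],s['width'],s['qpos'][5],s['wrist_force'],s['ft_torque'])
b=optics.read_camera('wrist')
cv2.imwrite('pics/g.png',cv2.resize(b[80:320,130:370],(600,600)))
E
```

```text
4.65 [0.427788  0.0759303 0.0890324] 0.4558677461207024 0.9366546395495224 [-11.16361063  -3.15244455  19.20993839] [-0.54787867  2.15874288  0.04193542]
```

View pics/g.png

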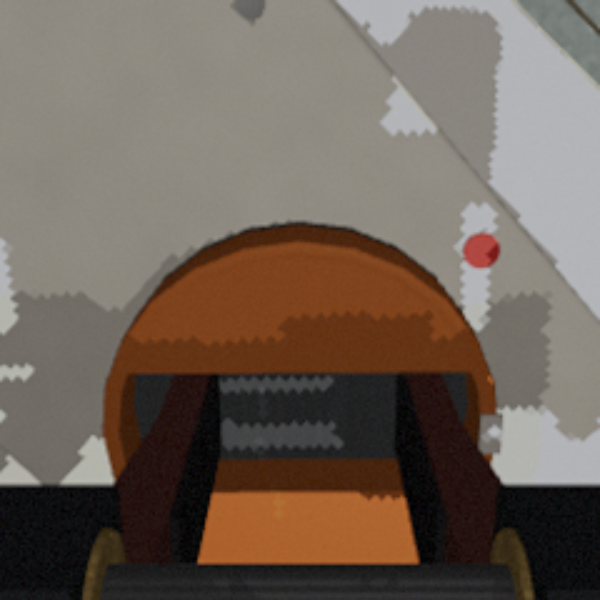

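>>> jog_arm(targets=[[-0.003,0,0,0,0,-0.02,0.09],[-0.003,0,0,0,0,-0.04,0.09],[-0.003,0,0,0,0,-0.06,0.09],[-0.003,0,0,0,0,-0.08,0.09],[-0.003,0,0,0,0,-0.1,0.09],[-0.003,0,0,0,0,-0.12,0.09],[-0.003,0,0,0,0,-0.14,0.09],[-0.003,0,0,0,0,-0.16,0.09],[-0.003,0,0,0,0,-0.18,0.09],[-0.003,0,0,0,0,-0.2,0.09],[-0.003,0,0,0,0,-0.22,0.09],[-0.003,0,0,0,0,-0.24,0.09]])

```text
time_s: 5.7
ee_pos: [0.4264, 0.0764, 0.089]
eef_rot: [1.0, -0.011, -0.001, 0.0]
wrist_force: [-12.1, -0.8, 19.9]
width: 0.457
```

```bash
python3 - <<'E'
from h import *
from plant import read_state, optics
s=read_state();print(s['time_s'],s['ee_pos'],s['eef_rot'],s['width'],s['qpos'][5],s['wrist_force'],s['ft_torque'])
b=optics.read_camera('wrist')
cv2.imwrite('pics/i.png',cv2.resize(b[80:320,130:370],(600,600)))
E
```

```text
5.7 [0.42642614 0.07637886 0.08898865] [ 9.99942745e-01 -1.06812969e-02 -6.40175667e-04  8.75653648e-05] 0.4567387668233352 1.6908555835879615 [-12.11581738  -0.75294715  19.91210257] [-0.15859625  2.41574295  0.04798129]
```

View pics/i.png

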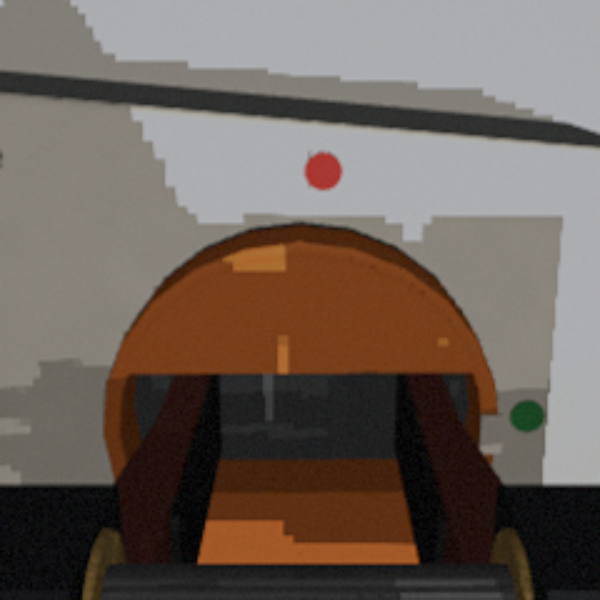

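>>> jog_arm(targets=[[0,0,0,0,0,-0.015,0.09],[0,0,0,0,0,-0.025,0.09],[0,0,0,0,0,-0.035,0.09],[0,0,0,0,0,-0.045,0.09],[0,0,0,0,0,-0.05,0.09]])

```text
time_s: 6.17
ee_pos: [0.4278, 0.0765, 0.089]
eef_rot: [0.996, -0.088, 0.001, -0.0]
wrist_force: [-5.4, -0.2, 16.1]
width: 0.457
```

```bash
python3 - <<'E'
from h import *
from plant import read_state, optics
s=read_state();print(s['time_s'],s['ee_pos'],s['eef_rot'],s['width'],s['qpos'][5],s['wrist_force'],s['ft_torque'])
b=optics.read_camera('wrist')
cv2.imwrite('pics/j.png',cv2.resize(b[80:320,130:370],(600,600)))
E
```

```text
6.1667 [0.4278404  0.07648364 0.0890475 ] [ 9.96092688e-01 -8.83054442e-02  1.21418089e-03 -1.77376698e-04] 0.4571755147811273 1.8463050357503052 [-5.42089962 -0.24734398 16.09187442] [-0.07181498  1.11216185  0.1428763 ]
```

View pics/j.png

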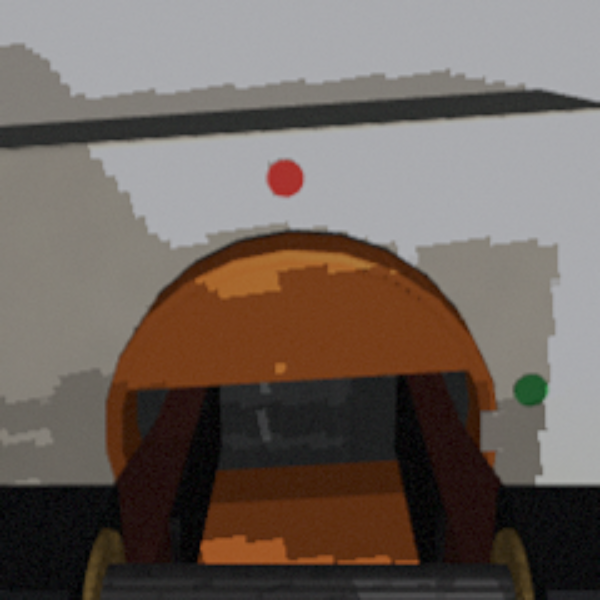

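>>> jog_arm(targets=[[0,0,0,0,0,-0.01,0.09],[0,0,0,0,0,-0.02,0.09],[0,0,0,0,0,-0.03,0.09],[0,0,0,0,0,-0.03,0.09],[0,0,0,0,0,-0.03,0.09]])

```text
time_s: 6.63
ee_pos: [0.4274, 0.0769, 0.0891]
eef_rot: [0.991, -0.132, 0.001, -0.0]
wrist_force: [-8.0, -1.2, 17.3]
width: 0.457
```

```bash
python3 - <<'E'
from h import *
from plant import read_state, optics
s=read_state();print(s['time_s'],s['ee_pos'],s['eef_rot'],s['width'],s['qpos'][5],s['wrist_force'],s['ft_torque'])
b=optics.read_camera('wrist')
cv2.imwrite('pics/k.png',cv2.resize(b[80:320,130:370],(600,600)))
E
```

```text
6.6333 [0.42743527 0.07692563 0.08906505] [ 9.91212990e-01 -1.32273201e-01  7.25162039e-04 -2.89419853e-04] 0.457142346981944 1.9356442787931887 [-8.03551091 -1.16068128 17.26761917] [-0.07948003  1.500748    2.19705381]
```

View pics/k.png

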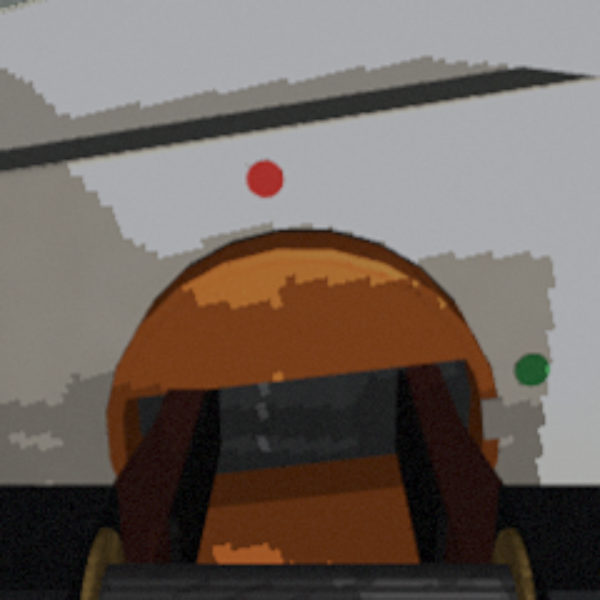

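The turn moment has jumped to 2.2 N·m, so the fastener is on its stop. I'll ease the turn back inside the slot's slack while still pressing, then lift straight out.

>>> jog_arm(targets=[[0,0,0,0,0,0.015,0.09],[0,0,0.002,0,0,0.033,0.09],[0,0,0.01,0,0,0.036,0.09],[0,0,0.025,0,0,0.036,0.09],[0,0,0.05,0,0,0.036,0.09],[0,0,0.1,0,0,0.036,0.09],[0,0,0.2,0,0,0.036,0.09],[0,0,0.33,0,0,0.036,0.09],[0,0,0.46,0,0,0.036,0.09],[0,0,0.5,0,0,0.036,0.09],[0,0,0.5,0,0,0.036,0.09],[0,0,0.5,0,0,0.036,0.09]])

```text
time_s: 7.68
ee_pos: [0.4276, 0.0764, 0.2358]
eef_rot: [0.997, -0.078, 0.0, 0.0]
wrist_force: [0.8, 0.1, -0.9]
width: 0.457
```

```bash
python3 - <<'E'
from h import *
from plant import read_state, optics
import pickle
s=read_state();print(s['time_s'],s['ee_pos'],s['wrist_force'])
m=optics.camera_model('wrist');b=optics.read_camera('wrist');pickle.dump(m,open('l.pkl','wb'));cv2.imwrite('pics/l_raw.png',b)
a=optics.read_camera('side')[120:240,190:310];c=optics.read_camera('scene')[110:250,200:310]
cv2.imwrite('pics/l.png',np.hstack([cv2.resize(a,(400,400),interpolation=2),cv2.resize(c,(314,400),interpolation=2)]));cv2.imwrite('pics/l2.png',cv2.resize(b,(768,576),interpolation=2))
E
```

```text
7.6833 [0.42758298 0.07640312 0.23575426] [ 0.7806432   0.13776671 -0.89308598]
```

View pics/l.png

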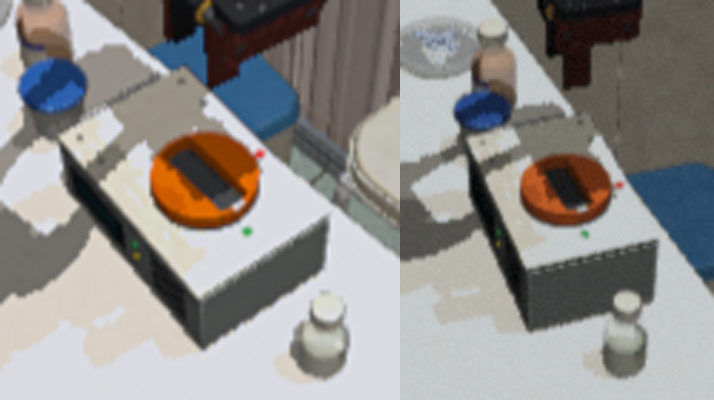

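View pics/l2.png

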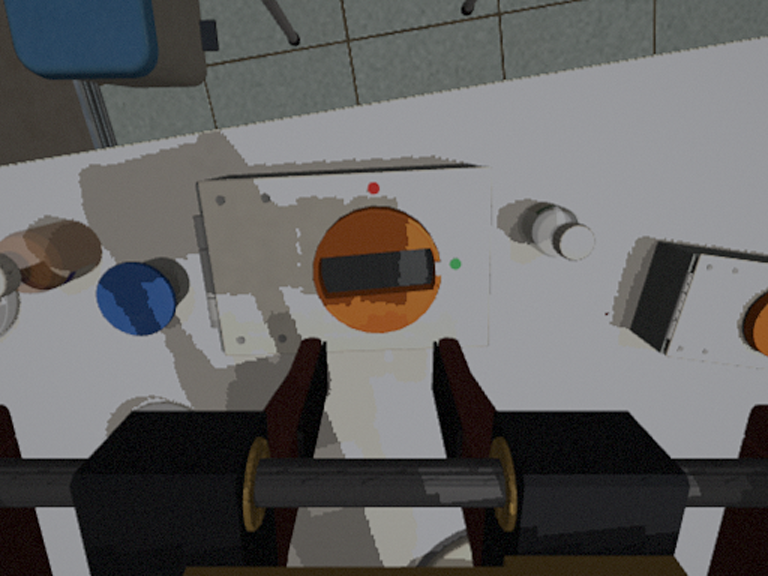

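The panel is flush, and the slot's white mark (438,268) faces the green dot (455,264). Next I check the angle numerically.

```bash
python3 - <<'E'
from h import *
import pickle
from scipy.optimize import least_squares
m=pickle.load(open('l.pkl','rb'));im=cv2.imread('pics/l_raw.png');hsv=cv2.cvtColor(im,cv2.COLOR_BGR2HSV)
roi=np.zeros(im.shape[:2],np.uint8);roi[110:228,190:320]=255
def cen(mask):
    n,l,s,c=cv2.connectedComponentsWithStats(mask&roi);i=1+np.argmax(s[1:,4]);return c[i],(l==i).astype(np.uint8)
g=cen(cv2.inRange(hsv,(50,80,40),(80,255,255)));r=cen(cv2.inRange(hsv,(0,150,40),(4,255,255))|cv2.inRange(hsv,(172,150,40),(180,255,255)))
o=cen(cv2.inRange(hsv,(4,130,40),(20,255,255)))
hc=cv2.convexHull(max(cv2.findContours(o[1],0,1)[0],key=len));el=cv2.fitEllipse(hc)
hull=cv2.fillConvexPoly(np.zeros_like(roi),hc,255)
sl=cen(((hsv[...,1]<90)&(hull>0)).astype(np.uint8)*255)
rect=cv2.minAreaRect(max(cv2.findContours(sl[1],0,1)[0],key=len))
print(g[0],r[0],el,rect)
obs=[g[0],r[0],el[0]];n=['g','r','c']
for th in (0,.014,.03):
    s=least_squares(lambda v:(proj(pts(n,v,th),m)-np.array(obs)).ravel(),[.43,.094,-.107]);print(th,s.x,s.cost)
v=s.x
for a in (-.05,0,.05,.1): # predicted image angle of slot at lock error a
    u=proj([world(panel((t*np.sin(a),-.017-t*np.cos(a),.097),.014),v) for t in (-.038,.038)],m);d=u[1]-u[0];print(a,np.degrees(np.arctan2(d[1],d[0])))
cv2.imwrite('pics/n.png',cv2.resize(im[120:240,190:340],(750,600),interpolation=2))
E
```

```text
[303.13888889 175.61111111] [248.675 125.025] ((251.06654357910156, 179.58200073242188), (83.86405181884766, 84.67860412597656), 106.27483367919922) ((251.25177001953125, 180.02069091796875), (23.335783004760742, 74.07656860351562), 85.2363510131836)
0 [ 0.43048831  0.094135   -0.12612616] 2.1112122155225137
0.014 [ 0.43077444  0.09398518 -0.12394076] 2.1679143277502804
0.03 [ 0.43109538  0.09378242 -0.12135793] 2.589963460056878
-0.05 0.9368712850221088
0 -1.8332633512031378
0.05 -4.605441660010897
0.1 -7.380548102858782
```

View pics/n.png

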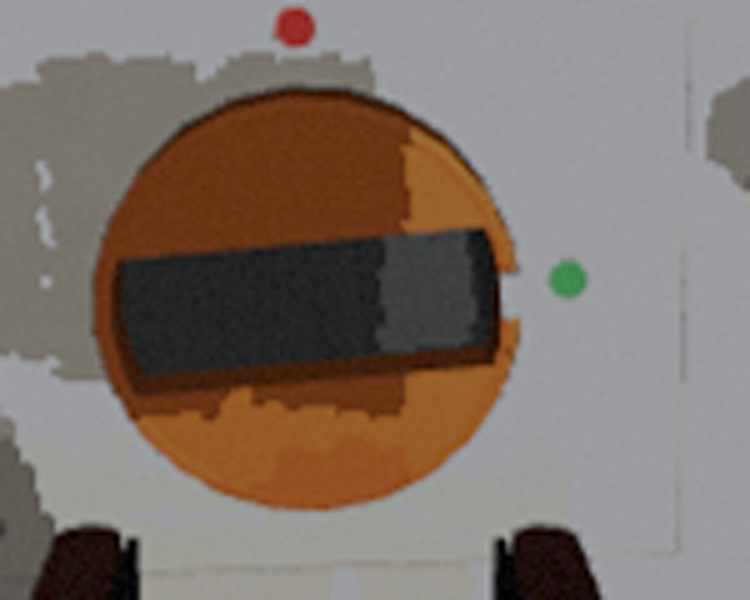

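The slot measures about 0.03–0.05 rad short of the dot line. Backing off while still pressing seems to have dragged it through floor friction. I'll re-enter the slot, turn to the stop again, and this time release the press before easing the turn.

>>> jog_arm(targets=[[0,0,-0.13,0,0,0.018,0.09],[0,0,-0.26,0,0,0.018,0.09],[0,0,-0.36,0,0,0.018,0.09],[0,0,-0.4,0,0,0.018,0.09],[0,0,-0.425,0,0,0.018,0.09],[0,0,-0.45,0,0,0.018,0.09],[0,0,-0.468,0,0,0.018,0.09],[0,0,-0.468,0,0,0.018,0.09]])

```text
time_s: 8.5
ee_pos: [0.4277, 0.0765, 0.096]
eef_rot: [0.999, -0.05, 0.0, -0.0]
wrist_force: [-0.7, 0.4, 0.1]
width: 0.453
```

```bash
python3 - <<'E'
from plant import read_state
s=read_state();print(s['time_s'],s['ee_pos'],s['eef_rot'],s['wrist_force'],s['ft_torque'])
E
```

```text
8.5 [0.42771632 0.07652017 0.09597029] [ 9.98747564e-01 -5.00321816e-02  2.85629912e-04 -4.38491628e-05] [-0.74660057  0.40198578  0.09734011] [-0.02375476  0.16176567  0.00551691]
```

>>> jog_arm(targets=[[0,0,-0.015,0,0,0,0.09],[0,0,-0.026,0,0,0,0.09],[0,0,-0.026,0,0,-0.015,0.09],[0,0,-0.026,0,0,-0.03,0.09],[0,0,-0.026,0,0,-0.042,0.09],[0,0,-0.026,0,0,-0.052,0.09],[0,0,-0.026,0,0,-0.056,0.09],[0,0,-0.026,0,0,-0.056,0.09]])

```text
time_s: 9.17
ee_pos: [0.4274, 0.0772, 0.0894]
eef_rot: [0.991, -0.135, 0.0, -0.0]
wrist_force: [-3.0, -0.1, 6.3]
width: 0.459
```

```bash
python3 - <<'E'
from plant import read_state
s=read_state();print(s['time_s'],s['ee_pos'],s['eef_rot'],s['wrist_force'],s['ft_torque'])
E
```

```text
9.1667 [0.42737045 0.07717004 0.08938202] [ 9.90798559e-01 -1.35344053e-01  2.44663444e-04 -3.79354865e-04] [-3.02275535 -0.08909029  6.32093859] [0.09230983 0.82492096 2.49566056]
```

>>> jog_arm(targets=[[0,0,0.008,0,0,0,0.09],[0,0,0.016,0,0,0.003,0.09],[0,0,0.02,0,0,0.01,0.09],[0,0,0.02,0,0,0.016,0.09],[0,0,0.02,0,0,0.018,0.09],[0,0,0.04,0,0,0.018,0.09],[0,0,0.07,0,0,0.018,0.09],[0,0,0.18,0,0,0.018,0.09],[0,0,0.3,0,0,0.018,0.09],[0,0,0.42,0,0,0.018,0.09],[0,0,0.5,0,0,0.018,0.09],[0,0,0.5,0,0,0.018,0.09]])

```text
time_s: 10.17
ee_pos: [0.4291, 0.0763, 0.2469]
eef_rot: [0.994, -0.11, 0.006, -0.001]
wrist_force: [-0.1, 0.4, 0.6]
width: 0.453
```

```bash
python3 - <<'E'
from h import *
from plant import read_state, optics
s=read_state();print(s['time_s'],s['ee_pos'],s['eef_rot'],s['wrist_force'])
m=optics.camera_model('wrist');im=optics.read_camera('wrist')
cv2.imwrite('pics/o.png',cv2.resize(im,(768,576),interpolation=2))
hsv=cv2.cvtColor(im,cv2.COLOR_BGR2HSV)
roi=np.zeros(im.shape[:2],np.uint8);roi[105:225,190:330]=255
def cen(mask):
    n,l,s,c=cv2.connectedComponentsWithStats(mask&roi);i=1+np.argmax(s[1:,4]);return c[i],(l==i).astype(np.uint8)
g=cen(cv2.inRange(hsv,(50,80,40),(80,255,255)));r=cen(cv2.inRange(hsv,(0,150,40),(4,255,255))|cv2.inRange(hsv,(172,150,40),(180,255,255)))
o=cen(cv2.inRange(hsv,(4,130,40),(20,255,255)))
hc=cv2.convexHull(max(cv2.findContours(o[1],0,1)[0],key=len));el=cv2.fitEllipse(hc)
hull=cv2.fillConvexPoly(np.zeros_like(roi),hc,255)
sl=cen(((hsv[...,1]<90)&(hull>0)).astype(np.uint8)*255)
rect=cv2.minAreaRect(max(cv2.findContours(sl[1],0,1)[0],key=len));print(g[0],r[0],el[0],rect)
y=np.array(R.from_quat(s['eef_rot']).as_matrix()[:,1]);print('tool y deg',np.degrees(np.arctan2(y[1],y[0])))
for yaw in (-.104,-.124):
  v=(.4300,.094,yaw);print([ (proj(pts([k],v,.014),m)).round(1).tolist() for k in ('g','r','c')])
  for a in (0,.05):
    u=proj([world(panel((t*np.sin(a),-.017-t*np.cos(a),.097),.014),v) for t in (-.038,.038)],m);d=u[1]-u[0];print(yaw,a,np.degrees(np.arctan2(d[1],d[0])))
a=optics.read_camera('side')[90:260,180:310];c=optics.read_camera('scene')[100:260,200:320]
cv2.imwrite('pics/p.png',np.hstack([cv2.resize(a,(390,510),interpolation=2),cv2.resize(c,(382,510),interpolation=2)]))
E
```

```text
10.1667 [0.42911332 0.07625285 0.24689627] [ 0.9938677  -0.11039842  0.00616965 -0.00105499] [-0.14042632  0.44504654  0.58478212]
[302. 173.] [246.24324324 127.81081081] (251.9023895263672, 180.128662109375) ((252.1715850830078, 180.34451293945312), (22.576946258544922, 70.9031753540039), 84.68545532226562)
tool y deg -102.6756239899136
[[[301.8, 172.0]], [[245.8, 127.3]], [[251.6, 181.9]]]
-0.104 0 -6.320118348004185
-0.104 0.05 -9.10223043782829
[[[301.9, 173.3]], [[246.9, 127.5]], [[251.7, 182.2]]]
-0.124 0 -5.205797982048572
-0.124 0.05 -7.985846926601595
```

View pics/o.png

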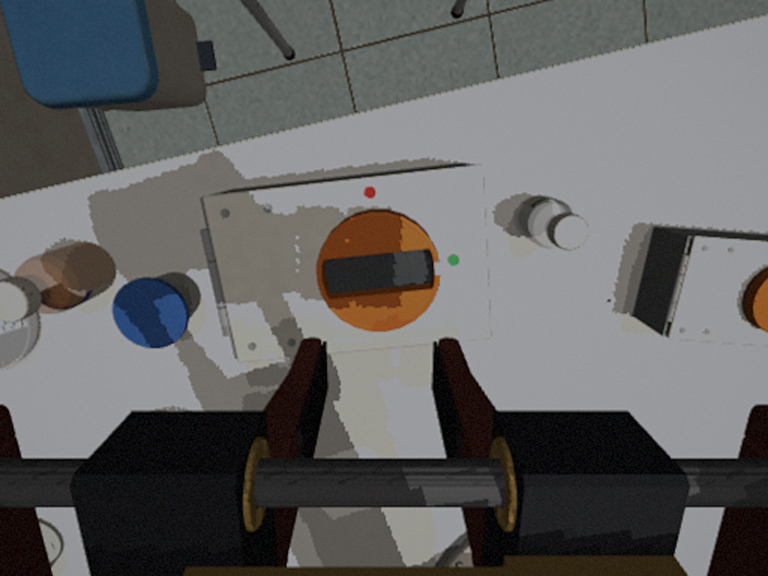

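View pics/p.png

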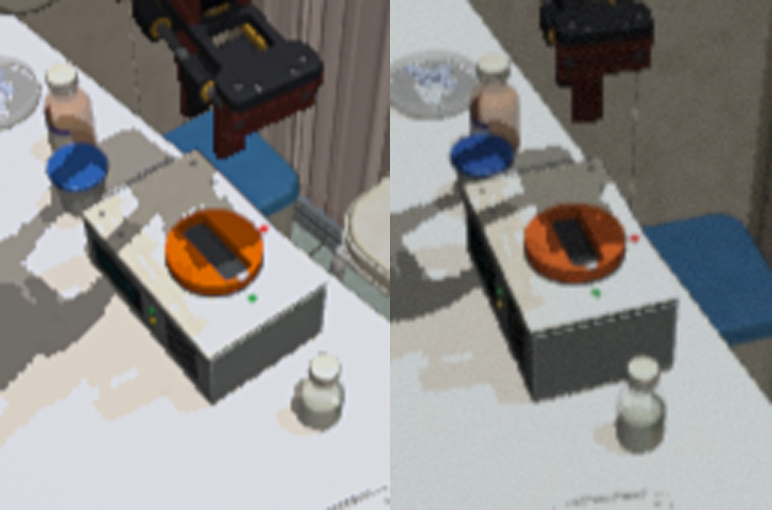

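```bash
python3 -c "
from plant import ticket; print(ticket.job_done())"
```

```text
the job is handed in; nothing more can be done
None
```

The panel on the larger instrument is locked shut, and I handed the job in at about 10.3 s. I set the fingertips in the slot, pressed the panel onto its stop with 10–20 N and turned the fastener clockwise to its end stop.

- **Re-seating:** After the first release the slot looked about 0.03–0.05 rad short. It had probably been dragged back when I eased the turn while still pressing. I went back into the slot, pressed lightly and turned to the stop again, where the moment reached 2.5 N·m. I then took the press off before easing the turn and lifting out.
- **Last checks:** With the gripper about 14 cm clear above the fastener, the panel is flush. The slot and its white mark point at the green dot: image slope −5.3°, against −5.2° to −6.3° predicted for locked. Those two predictions come from case yaw fits that disagree by about 0.02 rad, so the angle is certain only to about that much. The cup and the bottles look undisturbed in the images.
- **Not resolved:** During the first turn the sensor showed a sideways force of up to about 12 N, whose cause I did not pin down.

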